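Stand the dial gauge on the surface plate

ROBOT

A 6-joint arm with a two-finger parallel gripper is mounted at the origin on a cart in front of the work surface, level with it; the furniture and walls round the work are solid. World frame = base frame: x ahead of the robot, y to its left, z up, the work surface at z = 0. Lengths are in mm, angles in degrees, forces in N, time in s.
With the tool pointing down it reaches from about 300 to 850 mm from the base axis. Payload 4.2 kg.
Tool frame: the origin (TCP) lies between the finger pads; the fingertips stand 22 mm ahead of it and the grasp point (between the pads) lies 3 mm ahead of it; z points along the fingers, y is the direction in which the jaws open and shut (so a half turn about z gives the same grasp; the last joint's range is limited). The gripper opens to 91 mm and grips with 3 to 60 N. Pads are 32 mm wide; open, the fingers measure 118 mm over their backs; the gripper's body (76 mm by 178 mm) begins 60 mm behind the grasp point.
Start: joints at [-70.015, 18.312, 89.639, -0, 72.044, -1.146], TCP at [207.289, -536.351, 235.976] pointing down, gripper open.
Joint ranges: [-177.97, 177.97], [-48.28, 115.42], [12.27, 149.76], [-77.06, 257.06], [2.81, 150.46], [-146.56, 146.56]. Speed limits (degrees/s): [147.25, 147.25, 180, 180, 180, 180].

INTERFACE

Orientations are given as [roll, pitch, yaw] about the fixed x, y, z axes, in that order (R = Rz(yaw) Ry(pitch) Rx(roll)).
In Python, from workcell import * gives the robot as it stands.
- The arm moves only by the shell command python3 -m jog 'ROWS' [OPENING] [FORCE]. ROWS is text: rows parted by semicolons, each of 6 numbers parted by spaces: the shift along the tool's x, y, z in units of 0.5 m (1.0 is 0.5 m), then the turn, a rotation vector about the tool's x, y, z in units of pi/2 rad (1.0 is pi/2 rad). A call has 1 to 20 rows; each row is the pose to reach, as a shift and turn from the pose measured when the call began, along the tool's axes at that moment; what a row does not reach only later rows make up. A row lasts 1/12 s, in which the tool goes at most 41.7 mm and 7.16 degrees, less where a joint would pass 70% of its speed; a pose out of reach is approached as far as the arm can. A call with a number of a shift or a turn outside -1 to 1 is refused whole. A call with a gripper value outside its range is refused whole. OPENING is the opening, from -1 (shut) to 1 (fully open), set as the call begins (- or left out, the last holds). The fingers move at their own pace and stop on an object; FORCE is the grip in N (left out, the last holds). Time passes only in rows, so rows that repeat a pose let the fingers close. It gives the time, the measured TCP pose, the force and the opening at its end, in the units of the state.
- state(): the state, without advancing time (a new reading comes with each control period).
- grab_frame(name): name is "scene" or "top" or "wrist"; returns the picture (480x640x3 uint8, red, green, blue); there is no depth.
- calibration(name): a dict with "mtx" (3x3 intrinsics, pixels), "rvec" (rotation vector, rad) and "tvec" (3), from world to camera coordinates, as OpenCV has them. Camera axes: x right, y down, z forward; pixel columns grow to the right and rows downward; lengths in mm; the calibration is good to about 2 mm. A picture is of the moment at which its call begins: read the wrist's pose just before it. calibration takes no time and is no camera call; for the wrist camera it gives the pose at the moment of the call.
- job_done(): hands the job in, once; it reports no verdict.
Trained networks look in the newest picture that a camera, given by its name, has taken for a name from the list of things; names that differ only in an ending like _2 or _b are one class to them, and where a whole thing is asked for, a point or a joint stands for the part that bears it (a point fixed in the world has none). Each returns a list of dicts, best first, with "confidence" (0 to 1); they miss things now and then, are a little off and sometimes report something else, mostly with a low value. They report only what shows in the picture. A call takes as long as a camera call. They do not tell look-alikes from the thing itself.
- spot_in(query, camera): "rect" ([left, top, right, bottom] in pixels, round what is visible of it).
- tip_of(query, camera): "location" ([column, row] in pixels: a listed point, or the origin of a listed thing).
The state is a dict: "time_s": time; "qpos": joint angles; "qvel": joint speeds; "effort": joint torques, N m; "ee_pos": TCP position; "ee_rot": TCP orientation; "force": force on the tool from outside, world axes, zero at the start; "torque": the same for the moment, N m; "gripper_width": finger opening in mm.
Only numpy, scipy, OpenCV 4.12 (cv2) and the standard library are available. Lean on these libraries where they do the work, as an engineer would, in place of code of your own. Each camera call takes 0.05 s, during which the arm holds its last target. There are 200 camera calls.

TASK

Pick up the tall, top-heavy gauge stand with the red head (the one with the white dial) and stand it on the small dark surface plate, its foot wholly inside the white ring. Keep it upright all the way and set it down rather than dropping it; leave the black-headed stand standing where it is.

Things in the scene. Friction and masses are not known exactly. Their poses are not given: they have to be found in the camera images.
- dial_stand: Stand to move, loose, 0.26-0.44 kg, 200 mm tall: round foot 52 mm across, 10 mm column, heavy red head block 30 (x) by 36 (y) mm, 150 to 200 mm above the underside. Dial on its -x face reaches 26 mm out from the axis, lock knob on +x 24 mm; the flat y faces are free to grip. Centre of mass about 125 mm up: tips at 11 degrees, swings if held by the column. Origin: centre of the underside, z up.
- plain_stand: The other stand, to be left alone: loose, same size and foot, but with a black head and a thin bent steel scriber in place of the dial on its -x face (reaches to 35 mm in front of the axis). Origin: centre of the foot's underside, z up.
- plate: Dark granite surface plate, fixed, 120 x 120 mm and 20 mm high, flat on top. Origin: centre of its underside; x and y along its edges.
- ring (a point): Centre of the white ring drawn on the top of the plate, at the plate's middle, 20 mm above the bench. The ring is flat, 86 mm inside and 92 mm outside diameter.
Things that resemble listed ones, but are neither listed nor needed, are in the scene too. What is shaped like the dial_stand but blue or pink is not meant.

How it is judged (in metres and radians):
On the way:
1. the red-headed dial stand is lifted clear, more than 35 mm above the bench (height (world z) of dial_stand above 0.035 m), for 0.2 s.
At the end, for the whole second after the job is handed in: The red-headed dial stand stands upright and still on the plate, the centre of its foot within 18 mm of the ring's centre (foot inside the ring), released; the black-headed stand still stands within 30 mm of where it was (horizontal distance between dial_stand and ring below 0.018 m and z of dial_stand in the frame of ring between -0.004 and 0.004 m and angle between each of dial_stand, plain_stand's own z axis and vertical below 0.15 rad and linear speed of dial_stand below 0.02 m/s and distance of plain_stand from where it was at the start of the episode below 0.03 m); the robot touches nothing.
It fails at once if the dial stand is tipped more than 20 degrees (angle between dial_stand's own z axis and vertical above 0.35 rad).
It fails at once if the dial stand is dropped: let go more than 15 mm above the plate (height (world z) of dial_stand above 0.035 m and contact force between dial_stand and the fingers below 0.05 N).
It fails at once if the black-headed stand is knocked: tipped more than 20 degrees or moved more than 30 mm (angle between plain_stand's own z axis and vertical above 0.35 rad or distance of plain_stand from where it was at the start of the episode above 0.03 m).
It also fails if it takes over 48 s, if anything falls off the work surface, if the arm or the gripper's body presses on something with over 40 N, if the wrist force passes 120 N, or if a joint passes its speed limit or range.

## Working session

There is one attempt and no reset: what is moved stays moved. The work goes in short steps, Python scripts to look and compute and a shell command to move; the robot and the scene stay as the last step left them, time stands still between calls to the robot, and variables do not carry over. Pictures are saved under pics/ and viewed, about 8 in all and at most 12, crops included, and the job is handed in when it is done.

```bash
mkdir -p pics; python3 - <<'E'
from workcell import *
import cv2,numpy as np
s=state();print({k:s[k] for k in('time_s','ee_pos','ee_rot','gripper_width')})
ims=[]
for c in('scene','top'):
    im=grab_frame(c);cv2.imwrite(f'pics/{c}0.png',im[...,::-1])
    for q in('dial_stand','plain_stand','plate'):
        print(c,q,[(np.round(d['rect']).tolist(),round(d['confidence'],2)) for d in spot_in(q,c)],[(np.round(d['location'],1).tolist(),round(d['confidence'],2)) for d in tip_of(q,c)])
    print([(d['location'],d['confidence']) for d in tip_of('ring',c)])
E
```

```text
{'time_s': 0.0, 'ee_pos': array([ 207.09749476, -535.9034845 ,  235.10857211]), 'ee_rot': array([-1.79898547e+02,  7.36048364e-05,  2.11276657e+01]), 'gripper_width': 91.09197596136303}
scene dial_stand [([387.0, 159.0, 412.0, 237.0], 0.91), ([397.0, 141.0, 417.0, 214.0], 0.75)] [([407.8, 211.4], 0.92), ([398.9, 233.3], 0.77)]
scene plain_stand [([208.0, 222.0, 242.0, 324.0], 0.9)] [([226.2, 313.7], 0.62)]
scene plate [([254.0, 229.0, 320.0, 269.0], 0.84)] [([285.9, 247.3], 0.8)]
[([290.0, 241.5], 0.91)]
top dial_stand [([396.0, 213.0, 439.0, 248.0], 0.91), ([384.0, 270.0, 425.0, 297.0], 0.88), ([438.0, 166.0, 494.0, 215.0], 0.85)] [([407.4, 235.0], 0.97), ([449.7, 201.8], 0.91), ([397.1, 286.9], 0.91)]
top plain_stand [([126.0, 244.0, 185.0, 272.0], 0.75)] [([170.1, 261.9], 0.97)]
top plate [([251.0, 165.0, 313.0, 223.0], 0.93)] [([282.1, 195.1], 0.58)]
[([280.8, 193.6], 0.98), ([407.4, 236.3], 0.3)]
```

View pics/scene0.png

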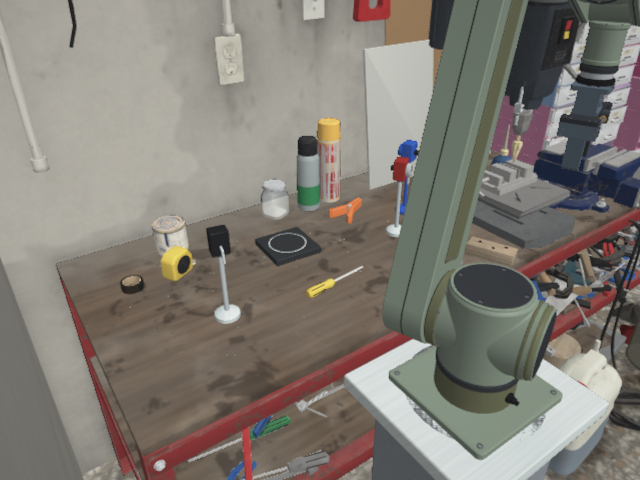

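View pics/top0.png

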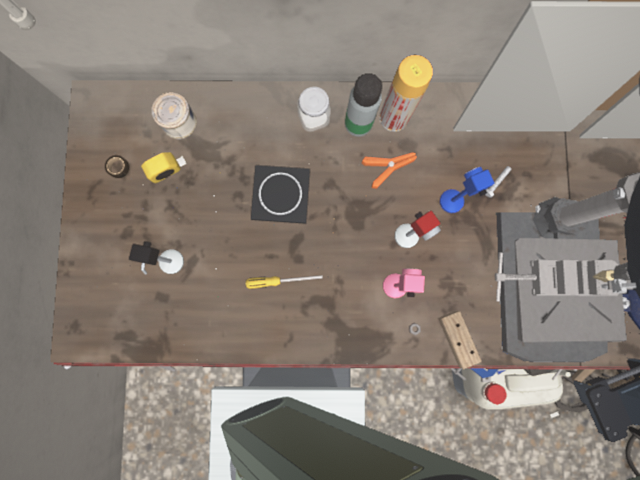

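Top view: three dial-stand shapes have feet at red (407,235), blue (451,201) and pink (397,287). The red head with the white foot fits the description. The black stand is at (170,262), and the plate and ring are at (281,194). I'll confirm red in an enlarged crop and compute positions.

```bash
cat > h.py <<'E'
from workcell import *
import cv2,numpy as np
def ray(c,uv,z,cal=None):
    k=cal or calibration(c);K=np.array(k['mtx'],float);R=cv2.Rodrigues(np.array(k['rvec'],float))[0];t=np.array(k['tvec'],float).ravel()
    n=cv2.undistortPoints(np.array([[uv]],float),K,None)[0,0]
    o=-R.T@t;d=R.T@np.array([*n,1]);return o+d*(z-o[2])/d[2]
def proj(c,P,cal=None):
    k=cal or calibration(c)
    return cv2.projectPoints(np.array(P,float).reshape(-1,1,3),np.array(k['rvec'],float),np.array(k['tvec'],float),np.array(k['mtx'],float),None)[0].reshape(-1,2)
E
python3 - <<'E'
from h import *
for n,c,uv,z in [('dial','top',(407.4,235),0),('dial','scene',(398.9,233.3),0),('plain','top',(170.1,261.9),0),('plain','scene',(226.2,313.7),0),('ring','top',(280.8,193.6),20),('ring','scene',(290,241.5),20),('blue','top',(449.7,201.8),0),('pink','top',(397.1,286.9),0),('bluehead','top',(478,182),190),('pinkhead','top',(413,281),190),('redhead','top',(427,224),190),('can','top',(413,66),0),('bench edge','top',(300,364),0)]:
    print(n,c,ray(c,uv,z).round())
k=calibration('top');print('top cam',(-cv2.Rodrigues(np.array(k['rvec']))[0].T@np.array(k['tvec']).ravel()).round())
im=cv2.imread('pics/top0.png')[150:310,370:510]
im2=cv2.imread('pics/scene0.png')[130:250,370:430]
a=cv2.resize(im,None,fx=3.75,fy=3.75,interpolation=2);b=cv2.resize(im2,None,fx=3.9,fy=5,interpolation=2)
cv2.imwrite('pics/crop1.png',np.hstack([a,b])[:, :800])
E
```

```text
dial top [ 474. -256.    0.]
dial scene [ 463. -255.    0.]
plain top [413. 256.   0.]
plain scene [421. 253.   0.]
ring top [560.  18.  20.]
ring scene [561.  13.  20.]
blue top [ 547. -350.    0.]
pink top [ 362. -232.    0.]
bluehead top [ 547. -348.  190.]
pinkhead top [ 368. -226.  190.]
redhead top [ 470. -254.  190.]
can top [ 861. -277.    0.]
bench edge top [200. -25.   0.]
top cam [ 340.  -46. 1053.]
```

View pics/crop1.png

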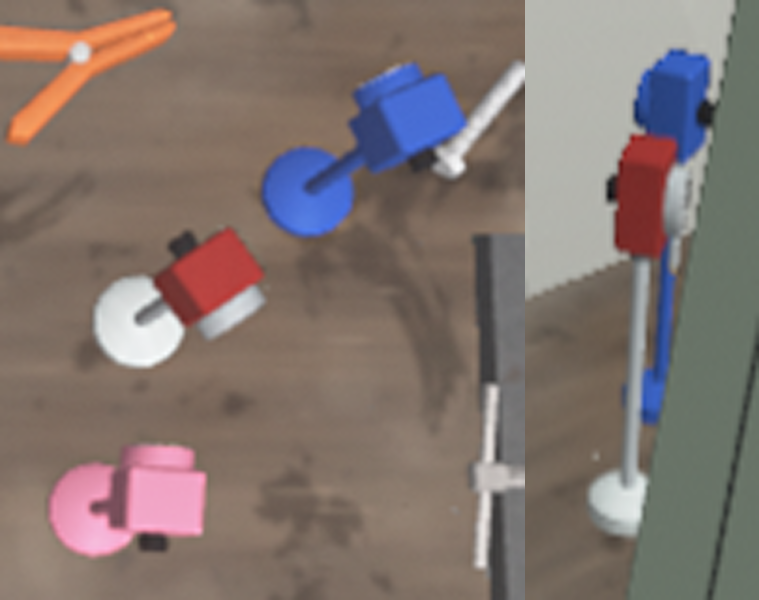

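The crop confirms red: red head, white dial facing lower right, white foot. The blue and pink ones are decoys. Next I'll compute the yaw and the approach rows.

```bash
cat >> h.py <<'E'
from scipy.spatial.transform import Rotation as Ro
def row(p,yaw,tilt=(180,0)):
    s=state();R=Ro.from_euler('xyz',s['ee_rot'],degrees=True)
    d=R.inv().apply(np.array(p)-s['ee_pos'])/500
    r=(R.inv()*Ro.from_euler('xyz',[*tilt,yaw],degrees=True)).as_rotvec()/(np.pi/2)
    return d.round(4).tolist()+r.round(4).tolist()
E
python3 - <<'E'
from h import *
cs=np.array([(157,285),(230,228),(264,272),(190,326)])/3.75+[370,150]
W=np.array([ray('top',c,200)[:2] for c in cs]);print(W.round(1),W.mean(0).round(1))
for a,b in((0,1),(3,2),(1,2),(0,3)):
    d=W[b]-W[a];print(np.hypot(*d).round(1),np.degrees(np.arctan2(d[1],d[0])).round(1))
for z in(50,150,250,350): print('chuck',ray('top',(608,276),z).round())
print(row((207,-420,300),21.13)); print(row((455,-262,310),36))
E
```

```text
[[ 464.3 -224.5]
 [ 491.7 -259.5]
 [ 470.8 -274.9]
 [ 445.  -239.5]] [ 467.9 -249.6]
44.5 -52.0
43.8 -54.0
26.0 -143.7
24.5 -142.2
chuck [ 385. -654.   50.]
chuck [ 381. -593.  150.]
chuck [ 376. -533.  250.]
chuck [ 372. -472.  350.]
[0.0833, -0.2173, -0.1281, 0.0001, 0.0, 0.0]
[0.6599, -0.3332, -0.1481, 0.0001, 0.0, -0.1652]
```

```bash
python3 -m jog '0.083 -0.217 -0.128 0 0 0;0.083 -0.217 -0.128 0 0 0;0.083 -0.217 -0.128 0 0 0;0.083 -0.217 -0.128 0 0 0;0.66 -0.333 -0.148 0 0 -0.17;0.66 -0.333 -0.148 0 0 -0.17;0.66 -0.333 -0.148 0 0 -0.17;0.66 -0.333 -0.148 0 0 -0.17;0.66 -0.333 -0.148 0 0 -0.17;0.66 -0.333 -0.148 0 0 -0.17;0.66 -0.333 -0.148 0 0 -0.17;0.66 -0.333 -0.148 0 0 -0.17;0.66 -0.333 -0.148 0 0 -0.17;0.66 -0.333 -0.148 0 0 -0.17;0.66 -0.333 -0.148 0 0 -0.17;0.66 -0.333 -0.148 0 0 -0.17' 1
python3 - <<'E'
from h import *
s=state();cal=calibration('wrist');im=grab_frame('wrist');print(s['time_s'],s['ee_pos'].round(1),s['ee_rot'].round(1))
print(spot_in('dial_stand','wrist'),tip_of('dial_stand','wrist'))
print('cam',(-cv2.Rodrigues(np.array(cal['rvec'],float))[0].T@np.array(cal['tvec']).ravel()).round())
# expected projections: red head at 200, foot
print(proj('wrist',[(469,-252,200),(469,-252,0)],cal).round())
cv2.imwrite('pics/w1.png',im[...,::-1])
E
```

```text
time_s: 2.13
ee_pos: [453.9, -263.0, 310.0]
ee_rot: [180.0, 0.0, 36.3]
force: [-1.0, 0.5, 0.2]
gripper_width: 91.2
2.1333 [ 453.9 -263.   310. ] [180.    0.   36.3]
[{'rect': [222.7, 205.5, 278.6, 302.9], 'confidence': 0.96}, {'rect': [302.5, 151.7, 352.1, 236.2], 'confidence': 0.93}, {'rect': [403.5, 149.3, 516.7, 228.6], 'confidence': 0.81}] [{'location': [260.5, 222.8], 'confidence': 0.96}, {'location': [326.5, 172.8], 'confidence': 0.86}, {'location': [421.2, 169.5], 'confidence': 0.68}]
cam [ 519. -215.  459.]
[[321. 210.]
 [321. 174.]]
```

View pics/w1.png

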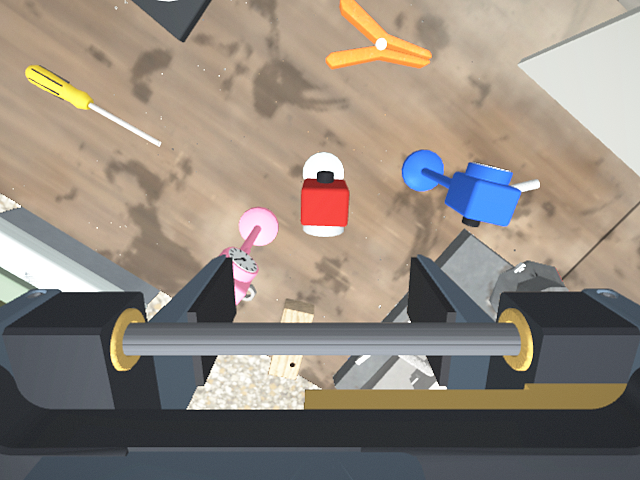

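The wrist view shows the red head at (325,203), dial toward the gripper, white foot at (324,170), and the head square to the jaws. I'll refine by fitting the head box to the red mask.

```bash
python3 - <<'E'
from h import *
from scipy.optimize import minimize
im=cv2.imread('pics/w1.png').astype(int);cal=calibration('wrist')
m=((im[...,2]>110)&(im[...,1]<60)&(im[...,0]<60)).astype(np.uint8);m[:150]=0;m[250:]=0;m[:,:280]=0;m[:,380:]=0
ys,xs=np.nonzero(m);print(xs.min(),xs.max(),ys.min(),ys.max(),len(xs))
B=np.array([(a,b,z) for a in(-15,15) for b in(-18,18) for z in(150,200)],float)
def f(v):
    R=Ro.from_euler('z',v[2],degrees=True).as_matrix();P=proj('wrist',B@R.T+[v[0],v[1],0],cal)
    h=np.zeros((1920,2560),np.uint8);cv2.fillConvexPoly(h,cv2.convexHull(((P+.5)*4).round().astype(np.int32)),1)
    h=cv2.resize(h.astype(np.float32),(640,480),interpolation=cv2.INTER_AREA)
    return np.abs(h-m).sum()
r=minimize(f,(469,-252,37),method='Nelder-Mead',options=dict(initial_simplex=[(469,-252,37),(475,-252,37),(469,-246,37),(469,-252,42)]))
print(r.x.round(1),r.fun)
print('foot',ray('wrist',(326.5,172.8),0,cal).round(1))
v=r.x
print(row((v[0],v[1],310),v[2]),row((v[0],v[1],181),v[2]))
E
```

```text
301 348 179 225 453
[ 472.  -252.3   35.7] 1916.875
foot [ 474.3 -256.8    0. ]
[0.041, 0.004, 0.0003, 0.0003, 0.0, 0.0074] [0.0411, 0.0039, 0.2583, 0.0003, 0.0, 0.0074]
```

```bash
python3 - <<'E'
from h import *
from scipy.optimize import minimize
im=cv2.imread('pics/w1.png').astype(int);cal=calibration('wrist')
print(im[205,325],im[186,310])
m=((im[...,2]>2.2*im[...,1])&(im[...,2]>2.2*im[...,0])&(im[...,2]>70)).astype(np.uint8);m[:150]=0;m[250:]=0;m[:,:290]=0;m[:,370:]=0
ys,xs=np.nonzero(m);print(xs.min(),xs.max(),ys.min(),ys.max(),len(xs))
B=np.array([(a,b,z) for a in(-15,15) for b in(-18,18) for z in(150,200)],float)
def f(v):
    R=Ro.from_euler('z',v[2],degrees=True).as_matrix();P=proj('wrist',B@R.T+[v[0],v[1],0],cal)
    h=np.zeros((1920,2560),np.uint8);cv2.fillConvexPoly(h,cv2.convexHull(((P+.5)*4).round().astype(np.int32)),1)
    h=cv2.resize(h.astype(np.float32),(640,480),interpolation=cv2.INTER_AREA)
    return np.abs(h-m).sum()
r=minimize(f,(469,-252,37),method='Nelder-Mead',options=dict(initial_simplex=[(469,-252,37),(475,-252,37),(469,-246,37),(469,-252,42)]))
v=r.x;print(v.round(1),r.fun)
print(row((v[0],v[1],310),v[2]),row((v[0],v[1],181),v[2]))
E
```

```text
[ 72  76 249] [ 40  42 134]
301 348 179 226 2070
[ 472.  -252.7   35.6] 299.75
[0.0406, 0.0047, 0.0003, 0.0003, 0.0, 0.0081] [0.0406, 0.0046, 0.2583, 0.0003, 0.0, 0.0081]
```

```bash
python3 -m jog '0.041 0.006 0 0 0 0.008;0.041 0.006 0 0 0 0.008;0.041 0.006 0.05 0 0 0.008;0.041 0.006 0.1 0 0 0.008;0.041 0.006 0.14 0 0 0.008;0.041 0.006 0.18 0 0 0.008;0.041 0.006 0.22 0 0 0.008;0.041 0.006 0.258 0 0 0.008;0.041 0.006 0.258 0 0 0.008;0.041 0.006 0.258 0 0 0.008;0.041 0.006 0.258 0 0 0.008' 1
python3 -m jog '0 0 0 0 0 0;0 0 0 0 0 0;0 0 0 0 0 0;0 0 0 0 0 0' -0.1 25
```

```text
time_s: 3.2
ee_pos: [473.0, -253.8, 182.4]
ee_rot: [179.9, -0.0, 35.6]
force: [-0.5, -0.0, 0.5]
gripper_width: 91.2
time_s: 3.53
ee_pos: [473.2, -254.0, 183.1]
ee_rot: [179.8, -0.1, 35.6]
force: [0.3, -0.8, -0.8]
gripper_width: 67.5
```

```bash
python3 -m jog '0 0 0 0 0 0;0 0 0 0 0 0;0 0 0 0 0 0;0 0 0 0 0 0;0 0 0 0 0 0;0 0 0 0 0 0;0 0 0 0 0 0;0 0 0 0 0 0;0 0 0 0 0 0' -1 25
python3 - <<'E'
from h import *
im=grab_frame('wrist');s=state();cal=calibration('wrist');print(s['ee_pos'].round(1),s['force'],s['gripper_width'])
cv2.imwrite('pics/w2.png',im[...,::-1])
E
```

```text
time_s: 4.28
ee_pos: [473.1, -253.7, 183.0]
ee_rot: [179.8, -0.1, 35.6]
force: [-0.7, 0.6, 0.1]
gripper_width: 35.8
[ 473.  -253.7  183. ] [-0.22921228  0.880878    0.15742077] 35.8654687721909
```

View pics/w2.png

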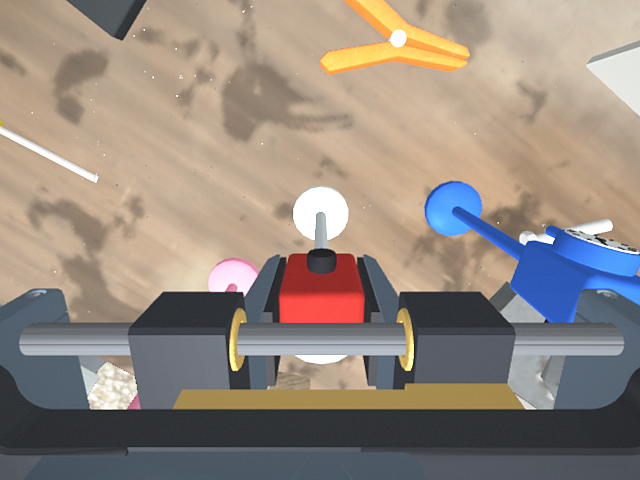

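The head is gripped, opening 36 mm, with the column vertical and the foot at (320,213). Lifting gently 70 mm.

```bash
python3 -m jog '0 0 -0.01 0 0 0;0 0 -0.025 0 0 0;0 0 -0.045 0 0 0;0 0 -0.07 0 0 0;0 0 -0.095 0 0 0;0 0 -0.12 0 0 0;0 0 -0.135 0 0 0;0 0 -0.14 0 0 0;0 0 -0.14 0 0 0;0 0 -0.14 0 0 0' -1 30
python3 - <<'E'
from h import *
cal=calibration('wrist');im=cv2.imread('pics/w2.png')
s=state();print(s['ee_pos'].round(1),s['ee_rot'].round(2),s['force'].round(1),s['gripper_width'])
im2=grab_frame('wrist')[...,::-1];cv2.imwrite('pics/w3.png',im2)
for i in(im,im2):
    h=cv2.cvtColor(np.ascontiguousarray(i),cv2.COLOR_BGR2HSV);m=((h[...,1]<30)&(h[...,2]>180)).astype(np.uint8);m[:140]=0;m[255:]=0;m[:,:270]=0;m[:,370:]=0
    n,l,st,c=cv2.connectedComponentsWithStats(m);k=1+st[1:,4].argmax();print(st[k],c[k])
print(row((560,16,s['ee_pos'][2]),35.6))
E
```

```text
time_s: 5.17
ee_pos: [472.6, -253.5, 252.6]
ee_rot: [179.9, -0.0, 35.6]
force: [0.5, -0.5, -4.8]
gripper_width: 35.8
[ 472.6 -253.5  252.6] [ 1.7989e+02 -4.0000e-02  3.5590e+01] [ 0.5 -0.5 -4.8] 35.773269347681385
[ 293  185   56   63 2293] [320.5464457  212.53772351]
[ 293  185   56   63 2236] [320.99150268 212.42352415]
[0.456, -0.3363, -0.0009, 0.0009, -0.0003, -0.0001]
```

The stand is held with 4.8 N of weight, and the foot hasn't moved in the wrist frame, so there is no swing. Carrying it over the plate.

```bash
python3 -m jog '0.01 -0.007 0 0 0 0;0.03 -0.022 0 0 0 0;0.06 -0.044 0 0 0 0;0.1 -0.074 0 0 0 0;0.14 -0.103 0 0 0 0;0.18 -0.133 0 0 0 0;0.22 -0.162 0 0 0 0;0.26 -0.192 0 0 0 0;0.3 -0.221 0 0 0 0;0.34 -0.251 0 0 0 0;0.38 -0.28 0 0 0 0;0.41 -0.302 0 0 0 0;0.435 -0.32 0 0 0 0;0.45 -0.332 0 0 0 0;0.456 -0.336 0 0 0 0;0.456 -0.336 0 0 0 0;0.456 -0.336 0 0 0 0'
python3 - <<'E'
from h import *
s=state();cal=calibration('wrist');im=grab_frame('wrist');cv2.imwrite('pics/w4.png',im[...,::-1])
print(s['ee_pos'].round(1),s['ee_rot'].round(2),s['force'].round(1),s['gripper_width'])
for d in tip_of('ring','wrist')[:2]: print(d,ray('wrist',d['location'],20,cal).round(1))
for d in spot_in('plate','wrist')[:2]: print(d)
# foot centre (top of foot ~ z): grip held underside at 70 mm
print('foot proj expected',proj('wrist',[(s['ee_pos'][0],s['ee_pos'][1],70)],cal).round(1))
E
```

```text
time_s: 6.63
ee_pos: [559.7, 15.7, 252.0]
ee_rot: [179.9, 0.0, 35.6]
force: [0.1, -0.5, -4.5]
gripper_width: 35.8
[559.7  15.7 252. ] [1.7992e+02 3.0000e-02 3.5600e+01] [ 0.1 -0.5 -4.5] 35.83672090811413
{'location': [318.4, 198.8], 'confidence': 0.67} [559.7  19.   20. ]
{'rect': [239.7, 118.4, 392.6, 254.6], 'confidence': 0.9}
foot proj expected [[321.  211.5]]
```

View pics/w4.png

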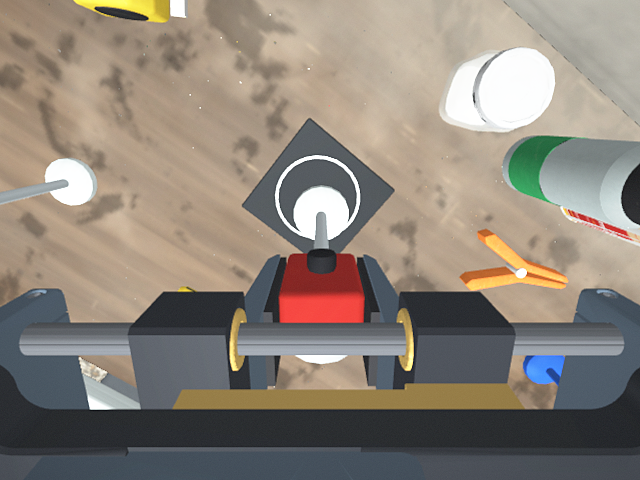

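The foot (321,212) hangs inside the ring, whose centre is at about (318,198); perspective accounts for most of the offset. Ring in world is about (560,18), so I correct by 2 mm and lower it to just above the plate (contact at TCP z≈203).

```bash
python3 -m jog '0.004 -0.003 0.01 0 0 0;0.004 -0.003 0.025 0 0 0;0.004 -0.003 0.045 0 0 0;0.004 -0.003 0.065 0 0 0;0.004 -0.003 0.08 0 0 0;0.004 -0.003 0.088 0 0 0;0.004 -0.003 0.091 0 0 0;0.004 -0.003 0.091 0 0 0;0.004 -0.003 0.091 0 0 0'
python3 -m jog '0 0 0.001 0 0 0;0 0 0.002 0 0 0;0 0 0.003 0 0 0;0 0 0.004 0 0 0;0 0 0.005 0 0 0;0 0 0.005 0 0 0;0 0 0.005 0 0 0'
```

```text
time_s: 7.53
ee_pos: [560.9, 17.5, 206.9]
ee_rot: [179.9, -0.0, 35.5]
force: [0.6, 0.1, -4.1]
gripper_width: 36.1
time_s: 8.12
ee_pos: [560.9, 17.5, 204.4]
ee_rot: [179.9, -0.0, 35.5]
force: [-0.3, -0.0, -4.2]
gripper_width: 35.5
```

```bash
python3 -m jog '0 0 0.001 0 0 0;0 0 0.002 0 0 0;0 0 0.003 0 0 0;0 0 0.003 0 0 0;0 0 0.003 0 0 0;0 0 0.003 0 0 0'
python3 - <<'E'
from h import *
s=state();cal=calibration('wrist');im=grab_frame('wrist');cv2.imwrite('pics/w5.png',im[...,::-1]);print(s['force'])
cv2.imwrite('pics/w5c.png',cv2.resize(im[100:360,220:420,::-1],None,fx=2.3,fy=2.3))
E
```

```text
time_s: 8.62
ee_pos: [561.0, 17.5, 203.0]
ee_rot: [179.9, -0.1, 35.5]
force: [-0.2, 0.2, -1.9]
gripper_width: 36.1
[-0.21351974  0.24969051 -1.90437604]
```

View pics/w5c.png

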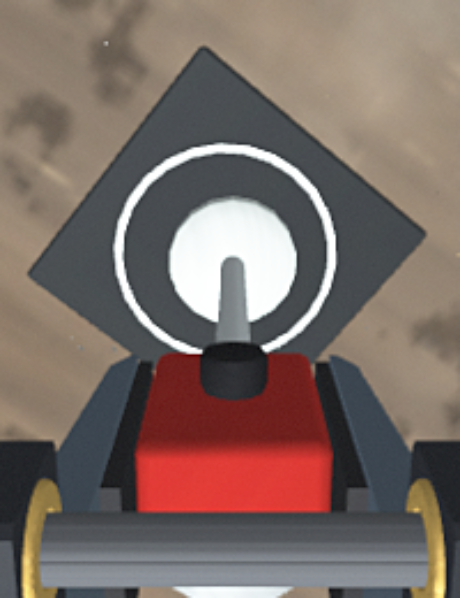

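The foot centre (233,261) is about 5 mm from the ring centre (225,250), well within 18 mm, and it is partly bearing on the plate. Seat it fully, then open slowly.

```bash
python3 -m jog '0 0 0.001 0 0 0;0 0 0.0015 0 0 0;0 0 0.0015 0 0 0;0 0 0.0015 0 0 0;0 0 0.0015 0 0 0'
```

```text
time_s: 9.08
ee_pos: [561.0, 17.5, 203.0]
ee_rot: [179.9, -0.1, 35.5]
force: [-1.8, 2.0, 5.6]
gripper_width: 35.9
```

```bash
python3 -m jog '0 0 -0.0005 0 0 0;0 0 -0.0005 0 0 0;0 0 -0.0005 0 0 0' -1 5; python3 -m jog '0 0 0 0 0 0;0 0 0 0 0 0;0 0 0 0 0 0;0 0 0 0 0 0;0 0 0 0 0 0;0 0 0 0 0 0' 0
python3 -m jog '0 0 0 0 0 0;0 0 0 0 0 0;0 0 0 0 0 0;0 0 0 0 0 0;0 0 0 0 0 0;0 0 0 0 0 0;0 0 0 0 0 0;0 0 0 0 0 0;0 0 0 0 0 0;0 0 0 0 0 0' 1
```

```text
time_s: 9.33
ee_pos: [561.1, 17.6, 203.0]
ee_rot: [179.9, -0.1, 35.5]
force: [-0.4, -0.1, -0.0]
gripper_width: 35.9
time_s: 9.83
ee_pos: [561.2, 17.5, 203.0]
ee_rot: [179.9, -0.1, 35.5]
force: [-0.1, 0.6, -0.9]
gripper_width: 45.8
time_s: 10.67
ee_pos: [561.2, 17.6, 203.0]
ee_rot: [179.9, -0.1, 35.5]
force: [0.2, 0.8, -0.4]
gripper_width: 91.3
```

```bash
python3 - <<'E'
from h import *
im=grab_frame('wrist');cv2.imwrite('pics/w6.png',im[...,::-1])
E
```

```text
(no output)
```

View pics/w6.png

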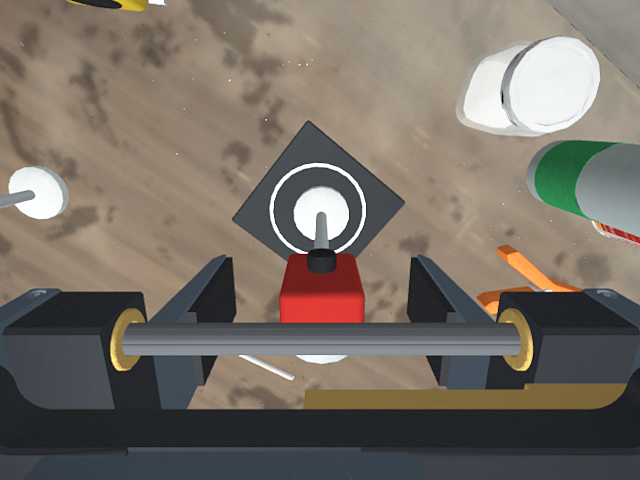

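The jaws are open, and the stand is upright with its foot (321,213) inside the ring (317,209). Raise straight up and check.

```bash
python3 -m jog '0 0 -0.02 0 0 0;0 0 -0.06 0 0 0;0 0 -0.1 0 0 0;0 0 -0.15 0 0 0;0 0 -0.2 0 0 0;0 0 -0.24 0 0 0;0 0 -0.24 0 0 0;0 0 -0.24 0 0 0;0 0 -0.24 0 0 0;0 0 -0.24 0 0 0;0 0 -0.24 0 0 0;0 0 -0.24 0 0 0'
python3 - <<'E'
from h import *
s=state();print(s['qvel'].round(2))
cal=calibration('wrist');im=grab_frame('wrist');im2=grab_frame('scene')
for q in('dial_stand','ring'):
    for d in tip_of(q,'wrist')[:2]: print(q,d['confidence'],ray('wrist',d['location'],20,cal).round(1))
    for d in tip_of(q,'scene')[:3]: print(q,'scene',d['location'],ray('scene',d['location'],20).round(1))
for d in tip_of('plain_stand','scene')[:1]: print('plain',ray('scene',d['location'],0).round(1))
cv2.imwrite('pics/w7.png',np.hstack([cv2.resize(im[40:340,140:540],(400,300)),cv2.resize(im2[90:390,100:500],(400,300))])[...,::-1])
E
```

```text
time_s: 11.72
ee_pos: [560.5, 17.6, 322.0]
ee_rot: [179.9, -0.0, 35.5]
force: [-0.0, -0.1, -0.3]
gripper_width: 91.3
[-0.03 -0.17 -0.42  0.02  0.02  0.01]
dial_stand 0.83 [ 380.7 -208.5   20. ]
dial_stand 0.81 [560.1  10.1  20. ]
dial_stand scene [292.1, 246.3] [538.6  20.4  20. ]
ring scene [288.7, 240.0] [568.7  11.3  20. ]
plain [420.4 243.6   0. ]
```

View pics/w7.png

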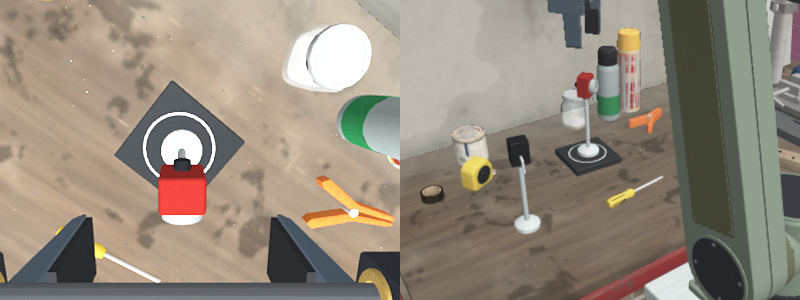

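Both views show the stand upright, with its foot (181,148) concentric with the ring (179,147) in the wrist crop. The black stand is still standing and the gripper is clear.

```bash
python3 -c "
from workcell import *
job_done()"
```

```text
the job is handed in; nothing more can be done
```

The red-headed dial stand is on the surface plate, upright, released and with its foot inside the ring; I handed the job in at about 12 s. I gripped it by the flat faces of the head, lifted it about 70 mm, carried it over and lowered it until it bore on the plate. Then I opened the jaws and backed straight up.

- **Position:** in the last wrist picture the foot sits nearly concentric with the ring. The picture just before release put it within about 5 mm of centre, against the 18 mm allowed.
- **Black-headed stand:** it is still standing. The scene camera's estimate of its position shifted about 10 mm between the first and last pictures. I take that as network noise, because the robot never went near it.
- **Readings that disagreed:** the networks' last readings of the dial stand were scattered. From the scene camera, stand and ring came out about 30 mm apart, and one wrist hit was on something else, probably a look-alike. I trusted what the pictures showed and the measured tool position.
- **Force:** while seating the stand, the tool briefly pressed down with 5.6 N, well under the limits. I eased off before opening the jaws.

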